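# Clamp the microwave module under the bar clamp

### The job

The gold module lies under the green bar clamp. Press the clamp's sliding arm down beside the bar until the pad meets the module and the arm tips up and bites on the bar with only a light touch, and take your hand off it. Then turn the orange handle clockwise about half a turn, so that the module is held firmly but not crushed, and let go; do not shift the module or disturb the small things around the clamp.

Things in the scene. Friction and masses are not known exactly. Their poses are not given: they have to be found in the camera images.
- clamp_stand: bar clamp stand, fixed to the bench: grey base plate 205x110x10 mm with an upright steel bar (20x10 mm section, top 162 mm above the bench). Origin: on the bench under the bar's axis; z up, x points from the bar toward the screw (the base plate reaches 165 mm that way and 40 mm the other way), y across
- clamp_arm: green sliding arm. Origin: on the bar's axis, half-way up the arm's head (64 mm high, 30 mm wide; arm's top is 32 mm above the origin; arm 24 mm wide). x along the arm to the screw, whose axis is 105 mm from the bar's; z up. It stays where it is left. With play on the bar: left alone its screw end droops 3 degrees; when the work pushes the pad up it tips 3 degrees the other way and bites
- push_spot (a point): centre of the black rubber thumb rest (26x22 mm) on the arm's top, 35 mm from the bar's axis toward the screw. Pressed here the arm slides with about 2 to 5 N. The bar rises up to 50 mm above the arm's top next to it; the handle's end comes no nearer than 40 mm. Once the arm has bitten the force climbs at once and most of it reaches the module: stop pressing at about 8 to 10 N
- screw_end (a point): top of the arm at the screw's axis, 32 mm above the arm's origin in its own frame (its height shows the tipping). Pressed down at this end the arm jams at once. After first touch the arm must slide about 10 mm more, with the pad pressing only some 2 N, while it tips (the hand feels almost nothing then); then it bites
- nose_root (a point): underside of the arm at the screw's axis. Below it hang the steel nose and the sprung pad (black rubber disc, 23 mm across), whose lower face is 45 to 55 mm below this point: how far differs from start to start and is not given, so the touch must be felt. At the start the pad is 10 to 35 mm above the module
- handle (a joint): turn of the orange screw handle, rad: 0 = backed right out (the start), grows clockwise seen from above, stop at 7.0. Handle and pad go down 12 mm a full turn. The pad's spring gives about 3 N for each mm, and half a turn adds about 16 N. The screw stays where it is left; friction about 0.1 N m
- handle_grip (a point): centre of the orange wing handle: a rounded bar 56 mm long (the point's x axis), 12 mm thick (y axis), 26 mm high, upright screw axis (z). At the start the long side points along the arm. Pinch it across its 12 mm, from above; a thin neck is below it, the 24 mm hub begins 24 mm under this point
- module: gold-coloured block 42 mm (x) by 84 mm (y) by 34 mm high with a small black connector on its -x side; lies on the base plate (10 mm) under the pad. Origin: under the block, 7 mm from the block's centre (the block reaches from -14 to +28 mm in x, -42 to +42 mm in y)
- wrench: small torque wrench with blue grip, 147 mm long, 10 mm high, lying beside the clamp; leave it alone
- attenuator: black finned coaxial attenuator, 58 mm long, 20 mm thick, lying beside the clamp; leave it alone
- antenna_board: small etched antenna board with brass connector, 49x39x8 mm, lying beside the clamp; leave it alone
Not all that is in view belongs to the job. Leave any blue, pink or turquoise look-alike of the module alone.

How it is judged:
By the outcome, as a careful person would: the job done as asked, in the order asked, and still so for the second after the job is handed in, with the robot touching nothing.
It also fails if it takes over 72 s, if anything falls off the work surface, if the arm or the gripper's body presses on something with over 40 N, if the wrist force passes 120 N, or if a joint passes its speed limit or range.

### The arm

A 7-joint arm with a two-finger parallel gripper is mounted at the origin on the work surface; the furniture and walls round the work are solid. World frame = base frame: x ahead of the robot, y to its left, z up, the work surface at z = 0. Lengths are in mm, angles in rad, forces in N, time in s.
With the tool pointing down it reaches from about 400 to 900 mm from the base axis. Payload 5.6 kg.
Tool frame: the origin (TCP) lies on the front face of the gripper's body, between the roots of the fingers; the fingertips stand 88 mm ahead of it and the grasp point (between the pads) lies 69 mm ahead of it; z points along the fingers, y is the direction in which the jaws open and shut (so a half turn about z gives the same grasp; the last joint's range is limited). The gripper opens to 92 mm and grips with 3 to 60 N. Pads are 20 mm wide; open, the fingers measure 128 mm over their backs; the gripper's body (75 mm by 189 mm) begins 69 mm behind the grasp point.
Start: joints at [-1.221, 0.468, -0.012, 1.603, 0.006, 1.071, -0.056], TCP at [248.841, 600.486, 302.692] pointing down, gripper open.
Joint ranges: [-2.53, 2.53], [-0.31, 2.02], [-1.57, 1.55], [0.28, 2.44], [-1.29, 4.43], [0.15, 1.84], [-2.92, 2.92]. Speed limits (rad/s): [2.57, 2.57, 3.14, 3.14, 3.14, 3.14, 3.14].

### API

Orientations are given as a rotation vector (axis times angle).
In Python, from rig import manip gives the robot as it stands.
- The arm moves only by the tool send_rows, never from a script. Its argument "motion" is a list of rows, each a list of 6 numbers: the shift along the tool's x, y, z in m, then the turn, a rotation vector about the tool's x, y, z in degrees. In form: [[dx, dy, dz, ax, ay, az], ...]. A call has 1 to 20 rows; each row shifts and turns the commanded pose from where the row before left it, along the tool's axes as they then stand; what a row does not reach is not made up. A row lasts 1/12 s, in which the tool goes at most 41.7 mm and 7.16 degrees, less where a joint would pass 70% of its speed; a pose out of reach is approached as far as the arm can. A call is refused whole if a number of a shift passes 0.0417 or a number of a turn 7.16, either way. A call with a gripper value outside its range is refused whole. "hand" is the finger opening in m, from 0 to 0.0919, set as the call begins (left out, the last holds). The fingers move at their own pace and stop on an object; "grip_force" is the grip in N (left out, the last holds). Time passes only in rows, so rows that do not move let the fingers close. It gives the time, the measured TCP pose, the force and the opening at its end, in the units of the state.
- manip.get_state(): the state, without advancing time (a new reading comes with each control period).
- manip.capture(name): name is "side" or "top"; returns the picture (420x560x3 uint8, blue, green, red); there is no depth.
- manip.camera_info(name): a dict with "camera_matrix" (3x3 intrinsics, pixels), "rvec" (rotation vector, rad) and "tvec" (3), from world to camera coordinates, as OpenCV has them. Camera axes: x right, y down, z forward; pixel columns grow to the right and rows downward; lengths in mm; the calibration is good to about 2 mm. A picture is of the moment at which its call begins. camera_info takes no time and is no camera call.
- manip.finish_job(): hands the job in, once; it reports no verdict.
Trained networks look in the newest picture that a camera, given by its name, has taken for a name from the list of things; names that differ only in an ending like _2 or _b are one class to them, and where a whole thing is asked for, a point or a joint stands for the part that bears it (a point fixed in the world has none). Each returns a list of dicts, best first, with "score" (0 to 1); they miss things now and then, are a little off and sometimes report something else, mostly with a low value. They report only what shows in the picture. A call takes as long as a camera call. They do not tell look-alikes from the thing itself.
- manip.recognise(camera, target): "bbox" ([left, top, width, height] in pixels, round what is visible of it).
- manip.trace(camera, target): "mask" (420x560 bool, what is visible of it) and "bbox" ([left, top, width, height] in pixels, round what is visible of it).
- manip.tip_of(camera, target): "position" ([row, column] in pixels: a listed point, or the origin of a listed thing).
The state is a dict: "time": time; "joint_positions": joint angles; "joint_vel": joint speeds; "effort": joint torques, N m; "ee_pos": TCP position; "tcp_rot": TCP orientation; "ft_force": force on the tool from outside, world axes, zero at the start; "wrist_torque": the same for the moment, N m; "width": finger opening in mm.
Only numpy, scipy, OpenCV 4.12 (cv2) and the standard library are available. Lean on these libraries where they do the work, as an engineer would, in place of code of your own. Each camera call takes 0.05 s, during which the arm holds its last target. There are 200 camera calls.

## Working session

There is one attempt and no reset: what is moved stays moved. The work goes in short steps, Python scripts to look and compute and a tool call to move; the robot and the scene stay as the last step left them, time stands still between calls to the robot, and variables do not carry over. Pictures are saved under pics/ and viewed, about 8 in all and at most 12, crops included, and the job is handed in when it is done.

Besides the shell and the picture viewer there is one more tool, called as name(argument=value, ...), one argument or row to a line, values as JSON. send_rows: Moves the arm, as the interface text tells. Its arguments: {"type":"object","properties":{"motion":{"type":"array","items":{"type":"array","items":{"type":"number"}}},"hand":{"type":"number"},"grip_force":{"type":"number"}},"required":["motion"]}

```bash
ls; mkdir -p pics; cat > h.py <<'E'
from rig import manip
import numpy as np, cv2
def cam(n):
    c=manip.camera_info(n);R=cv2.Rodrigues(np.array(c['rvec'],float))[0]
    return np.array(c['camera_matrix'],float),R,np.array(c['tvec'],float).ravel()
def proj(n,p):
    K,R,t=cam(n);q=K@(R@np.array(p,float)+t);return q[:2]/q[2]
def ray(n,rc):
    K,R,t=cam(n);d=R.T@np.linalg.inv(K)@np.array([rc[1],rc[0],1.]);return -R.T@t,d/np.linalg.norm(d)
def tri(rcs,rct):
    (a,u),(b,v)=ray('side',rcs),ray('top',rct)
    s=np.linalg.lstsq(np.stack([u,-v],1),b-a,rcond=None)[0]
    return (a+s[0]*u+b+s[1]*v)/2,np.linalg.norm(a+s[0]*u-b-s[1]*v)
def atz(n,rc,z):
    o,d=ray(n,rc);return o+d*(z-o[2])/d[2]
E
python3 - <<'E'
from h import *
for n in('side','top'):
    im=manip.capture(n);cv2.imwrite(f'pics/{n}0.png',im)
    K,R,t=cam(n);print(n,-R.T@t,K[0,0])
P={}
for k in['clamp_arm','push_spot','screw_end','nose_root','handle_grip','module','clamp_stand']:
    r={}
    for n in('side','top'):
        d=manip.tip_of(n,k)
        r[n]=[(np.round(x['position'],1).tolist(),round(x['score'],2)) for x in d[:3]]
    print(k,r)
    if r['side'] and r['top']: print('  ',*tri(r['side'][0][0],r['top'][0][0]))
s=manip.get_state();print({k:np.round(v,3).tolist() for k,v in s.items()})
E
```

```text
pics
side [ 328.5585824  1182.68100523  595.79148327] 543.271239542951
top [330.15948851 371.66028458 993.92866719] 478.42343793548673
clamp_arm {'side': [([234.9, 266.7], 0.98)], 'top': [([178.6, 254.1], 0.88)]}
   [501.69333314 383.00715697 123.37087867] 0.18904407767710463
push_spot {'side': [([209.7, 272.9], 0.8)], 'top': [([176.6, 274.4], 0.95)]}
   [497.63595674 346.19239828 154.20705223] 2.294619189705474
screw_end {'side': [([193.3, 287.0], 0.7)], 'top': [([185.0, 310.7], 0.78)]}
   [481.83608506 281.93736851 156.40195589] 0.6120594126608607
nose_root {'side': [([209.0, 288.3], 0.67)], 'top': [([186.4, 313.2], 0.96)]}
   [483.61144988 273.25407838 119.28239286] 5.0429942425022265
handle_grip {'side': [([167.2, 285.9], 0.87), ([196.7, 289.9], 0.7)], 'top': [([179.7, 317.0], 0.83)]}
   [482.72490037 276.50832143 206.55487006] 1.5961502994339636
module {'side': [([319.7, 375.8], 0.83), ([344.2, 304.9], 0.66), ([262.1, 285.9], 0.56)], 'top': [([282.2, 343.5], 0.83), ([231.1, 194.4], 0.8), ([282.5, 225.9], 0.76)]}
   [ 300.19370907  168.23693192 -210.77166828] 2.1150289591602554
clamp_stand {'side': [([292.7, 271.0], 0.59)], 'top': [([189.3, 256.9], 0.86), ([196.4, 298.9], 0.49)]}
   [501.12579522 378.8854628   -2.0397096 ] 4.57321287455556
{'time': 0.8, 'joint_positions': [-1.221, 0.468, -0.012, 1.603, 0.006, 1.071, -0.056], 'joint_vel': [-0.0, -0.0, 0.0, 0.001, 0.0, 0.002, 0.0], 'effort': [-0.0, -52.033, -0.013, -24.404, -0.057, 0.011, 0.0], 'ee_pos': [248.845, 600.483, 302.676], 'tcp_rot': [0.613, 3.081, -0.0], 'ft_force': [-0.409, 0.976, -0.641], 'wrist_torque': [0.019, -0.002, 0.016], 'width': 91.708}
```

View pics/side0.png

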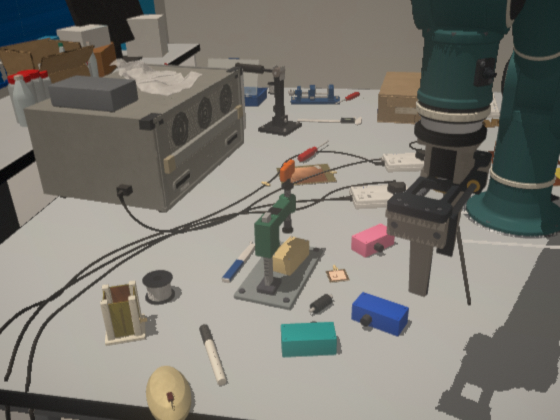

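View pics/top0.png

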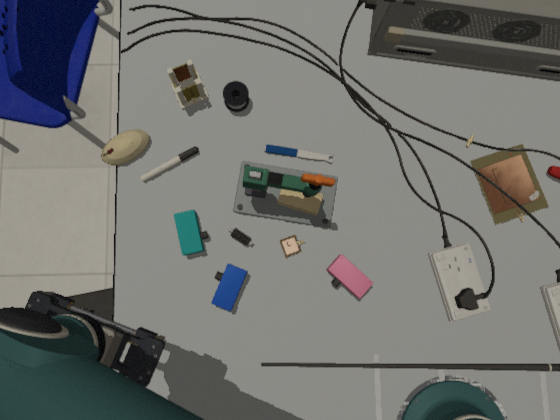

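The side view shows the green arm at about (270,225), the gold module at (292,255) and the orange handle at (287,170). In the top view the bar is at (256,175) and the handle at (318,180). The pink, blue and turquoise blocks are decoys.

Next I'll fit the arm pose to the keypoints and check it with an overlay.

```bash
cat >> h.py <<'E'
from scipy.optimize import least_squares
def arm_pts(p,tilt):
    x,y,z,a,zh=p;T=np.radians(tilt)
    c,s=np.cos(a),np.sin(a);Rz=np.array([[c,-s,0],[s,c,0],[0,0,1]])
    Ry=np.array([[np.cos(T),0,np.sin(T)],[0,1,0],[-np.sin(T),0,np.cos(T)]]) # +T: end droops
    L={'clamp_arm':(0,0,0),'push_spot':(35,0,32),'screw_end':(105,0,32),'handle_grip':(105,0,zh)}
    return {k:np.array([x,y,z])+Rz@Ry@np.array(v,float) for k,v in L.items()}
def fit(obs,tilt,x0):
    f=lambda p:np.concatenate([proj(n,arm_pts(p,tilt)[k])-np.array(rc)[::-1] for (n,k),rc in obs.items()])
    r=least_squares(f,x0,loss='soft_l1',f_scale=1.5);return r.x,f(r.x).reshape(-1,2)
E
python3 - <<'E'
from h import *
obs={}
ims={}
for n in('side','top'):
    ims[n]=manip.capture(n)
    for k in['clamp_arm','push_spot','screw_end','handle_grip']:
        d=manip.tip_of(n,k)
        if d: obs[n,k]=d[0]['position']
p,e=fit(obs,3,[502,383,123,-1.75,84]);print(p.round(2),np.degrees(p[3]))
for o,r in zip(obs,e):print(o,r.round(1))
P=arm_pts(p,3);print({k:v.round(1) for k,v in P.items()})
out=[]
for n,(cx,cy) in(('side',(280,220)),('top',(285,190))):
    s=6;im=cv2.resize(ims[n][cy-75:cy+75,cx-65:cx+65],None,fx=3,fy=4 if 0 else 3,interpolation=cv2.INTER_CUBIC)
    for v in P.values():
        q=((proj(n,v)-[cx-65,cy-75]+.5)*3).astype(int);cv2.drawMarker(im,tuple(int(i) for i in q),(255,0,255),0,8,1)
    b=[p[0],p[1],162];q=((proj(n,b)-[cx-65,cy-75]+.5)*3).astype(int);cv2.drawMarker(im,tuple(int(i) for i in q),(0,255,255),1,8,1)
    out.append(im)
cv2.imwrite('pics/c1.png',np.hstack(out))
E
```

```text
[501.12 382.55 122.61  -1.73  87.49] -98.95142225369128
('side', 'clamp_arm') [-1.3  0.9]
('side', 'push_spot') [-0.9 -1.6]
('side', 'screw_end') [0.1 0.2]
('side', 'handle_grip') [0.5 0.1]
('top', 'clamp_arm') [-1.   0.4]
('top', 'push_spot') [-0.1  4.4]
('top', 'screw_end') [-0.2 -1.8]
('top', 'handle_grip') [2.7 0.5]
{'clamp_arm': array([501.1, 382.6, 122.6]), 'push_spot': array([495.4, 346.4, 152.7]), 'screw_end': array([484.5, 277.3, 149.1]), 'handle_grip': array([484.1, 274.5, 204.5])}
```

View pics/c1.png

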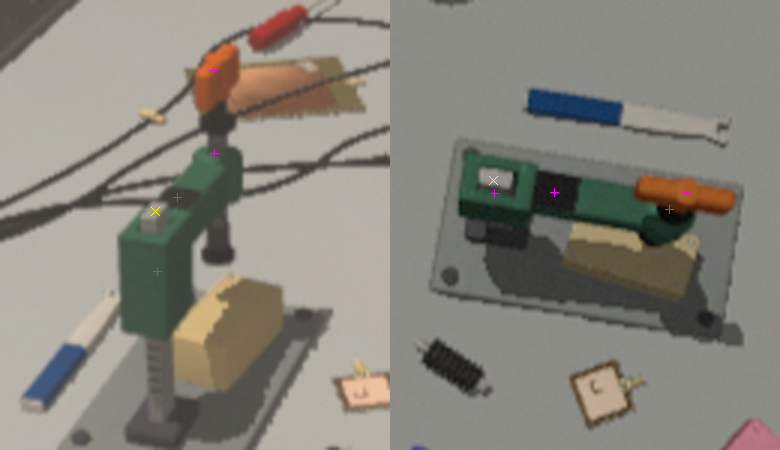

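send_rows(
  motion=[
    [0, -0.02, 0, 0, 0, -7],
    [0, -0.02, 0, 0, 0, -7],
    [0, 0, 0, 0, 0, 0],
  ],
  hand=0,
)

```text
time: 1.55
ee_pos: [235.1, 560.2, 302.6]
tcp_rot: [-0.226, -3.133, 0.004]
ft_force: [0.7, 0.3, -0.5]
width: 74.1
```

The overlay agrees with the picture: the markers sit on the black rest, the arm end and the handle, and the bar top (yellow) matches. Now I'll line the jaws up across the arm.

send_rows(
  motion=[
    [0, 0, 0, 0, 0, -6.87],
    [0, 0, 0, 0, 0, -6.87],
    [0, 0, 0, 0, 0, -6.87],
    [0, 0, 0, 0, 0, -6.87],
    [0, 0, 0, 0, 0, -6.87],
    [0, 0, 0, 0, 0, -6.87],
    [0, 0, 0, 0, 0, -6.87],
    [0, 0, 0, 0, 0, -6.87],
    [0, 0, 0, 0, 0, -6.87],
    [0, 0, 0, 0, 0, -6.87],
    [0, 0, 0, 0, 0, -6.87],
    [0, 0, 0, 0, 0, -6.87],
    [0, 0, 0, 0, 0, -6.87],
    [0, 0, 0, 0, 0, 0],
  ],
)

```text
time: 2.72
ee_pos: [236.1, 563.1, 302.7]
tcp_rot: [-2.037, 2.391, 0.001]
ft_force: [-0.0, -0.2, -0.3]
width: 0.4
```

```bash
python3 -c "
from h import *
s=manip.get_state();print(s['joint_positions'],s['ee_pos'],cv2.Rodrigues(np.array(s['tcp_rot'],float))[0].round(4),s['width'],s['ft_force'])"
```

```text
[-0.9416372   0.43599008 -0.37843743  1.68438562  0.17984221  1.05517893
  1.60522097] [236.14979726 563.12438555 302.7148683 ] [[-1.588e-01 -9.873e-01 -3.000e-04]
 [-9.873e-01  1.588e-01  6.000e-04]
 [-5.000e-04  4.000e-04 -1.000e+00]] 0.3687333627943095 [-0.02834365 -0.22411087 -0.33992796]
```

send_rows(
  motion=[
    [0.0144, -0.0242, 0, 0, 0, 0],
    [0.0144, -0.0242, 0, 0, 0, 0],
    [0.0144, -0.0242, 0, 0, 0, 0],
    [0.0144, -0.0242, 0, 0, 0, 0],
    [0.0144, -0.0242, 0, 0, 0, 0],
    [0.0144, -0.0242, 0, 0, 0, 0],
    [0.0144, -0.0242, 0, 0, 0, 0],
    [0.0144, -0.0242, 0, 0, 0, 0],
    [0.0144, -0.0242, 0, 0, 0, 0],
    [0.0144, -0.0242, 0, 0, 0, 0],
    [0.0144, -0.0242, 0, 0, 0, 0],
    [0.0144, -0.0242, 0, 0, 0, 0],
    [0, 0, 0, 0, 0, 0],
    [0, 0, 0, 0, 0, 0],
  ],
)

```text
time: 3.88
ee_pos: [496.5, 344.3, 302.6]
tcp_rot: [-2.027, 2.4, -0.001]
ft_force: [0.6, 0.5, -0.3]
width: 0.5
```

```bash
python3 -c "
from h import *
s=manip.get_state();print(s['joint_positions'],s['ee_pos'],cv2.Rodrigues(np.array(s['tcp_rot'],float))[0].round(4),s['ft_force'])
o=[]
for n,(cx,cy) in(('side',(280,190)),('top',(285,190))):
  im=manip.capture(n); o.append(cv2.resize(im[cy-75:cy+75,cx-65:cx+65],None,fx=3,fy=3,interpolation=cv2.INTER_CUBIC))
cv2.imwrite('pics/c2.png',np.hstack(o))"
```

```text
[-0.45296062  0.410808   -0.271713    1.70603131  0.12488913  1.04154905
  2.20683305] [496.50684056 344.2960708  302.56505832] [[-1.676e-01 -9.858e-01  3.000e-04]
 [-9.858e-01  1.676e-01 -2.000e-04]
 [ 1.000e-04 -3.000e-04 -1.000e+00]] [ 0.59943059  0.46940858 -0.29962496]
```

View pics/c2.png

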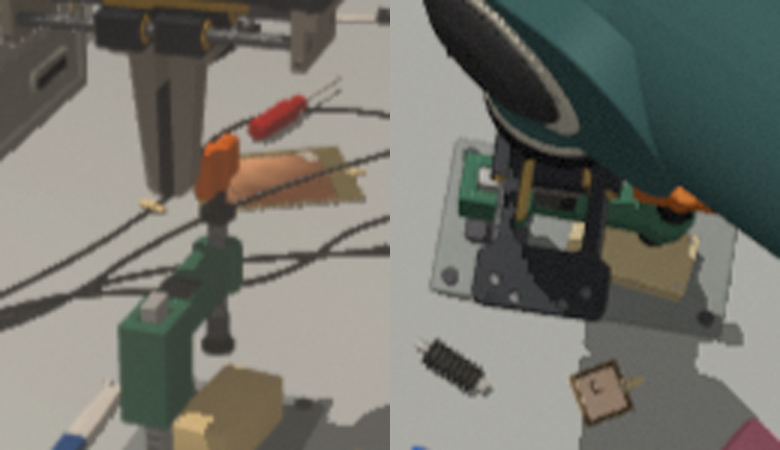

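The closed fingertips hang over the black rest, between the bar and the handle. I'll correct by about 2 mm and go down.

send_rows(
  motion=[
    [-0.0019, 0.0014, 0.01, 0, 0, 0],
    [0, 0, 0.015, 0, 0, 0],
    [0, 0, 0.015, 0, 0, 0],
    [0, 0, 0.01, 0, 0, 0],
    [0, 0, 0.003, 0, 0, 0],
    [0, 0, 0, 0, 0, 0],
    [0, 0, 0, 0, 0, 0],
  ],
)

```text
time: 4.57
ee_pos: [493.6, 348.4, 249.9]
tcp_rot: [-2.036, 2.392, 0.0]
ft_force: [0.1, -0.8, 1.1]
width: 0.5
```

send_rows(
  motion=[
    [0, 0, 0.002, 0, 0, 0],
    [0, 0, 0.002, 0, 0, 0],
    [0, 0, 0.002, 0, 0, 0],
    [0, 0, 0, 0, 0, 0],
  ],
)

```text
time: 4.9
ee_pos: [493.8, 347.7, 243.6]
tcp_rot: [2.036, -2.393, 0.0]
ft_force: [-0.4, -0.1, 0.3]
width: 0.5
```

send_rows(
  motion=[
    [0, 0, 0.0015, 0, 0, 0],
    [0, 0, 0.0015, 0, 0, 0],
    [0, 0, 0.001, 0, 0, 0],
  ],
)

```text
time: 5.15
ee_pos: [493.9, 347.8, 239.9]
tcp_rot: [-2.036, 2.392, -0.0]
ft_force: [-1.6, -0.5, 3.7]
width: 0.4
```

send_rows(
  motion=[
    [0, 0, 0.0015, 0, 0, 0],
    [0, 0, 0.0015, 0, 0, 0],
    [0, 0, 0.001, 0, 0, 0],
  ],
)

```text
time: 5.4
ee_pos: [493.9, 347.8, 235.9]
tcp_rot: [-2.036, 2.392, -0.0]
ft_force: [-0.7, -1.9, 4.1]
width: 0.1
```

send_rows(
  motion=[
    [0, 0, 0.0015, 0, 0, 0],
    [0, 0, 0.0015, 0, 0, 0],
    [0, 0, 0.001, 0, 0, 0],
  ],
)

```text
time: 5.65
ee_pos: [493.9, 347.8, 231.6]
tcp_rot: [-2.036, 2.392, -0.0]
ft_force: [-0.2, -1.7, 5.4]
width: 0.8
```

```bash
python3 -c "
from h import *
for z in(60,65,70,75,80):print(z,proj('side',(483.5,291.5,z)))
p=[501.12,382.55,122.6,-1.727,87.5]
"
```

```text
60 [286.11407904 240.33510353]
65 [286.06501677 238.10151333]
70 [286.01573661 235.85800343]
75 [285.9662371  233.60450761]
80 [285.91651678 231.34095906]
```

send_rows(
  motion=[
    [0, 0, 0.0015, 0, 0, 0],
    [0, 0, 0.0015, 0, 0, 0],
    [0, 0, 0.001, 0, 0, 0],
  ],
)

```text
time: 5.9
ee_pos: [493.9, 347.8, 227.5]
tcp_rot: [-2.036, 2.392, -0.0]
ft_force: [-1.0, -0.3, 4.3]
width: 0.3
```

send_rows(
  motion=[
    [0, 0, 0.0015, 0, 0, 0],
    [0, 0, 0.0015, 0, 0, 0],
    [0, 0, 0.001, 0, 0, 0],
  ],
)

```text
time: 6.15
ee_pos: [493.9, 347.8, 223.5]
tcp_rot: [-2.036, 2.392, -0.0]
ft_force: [-0.3, -0.4, 5.4]
width: 0.3
```

send_rows(
  motion=[
    [0, 0, 0.0015, 0, 0, 0],
    [0, 0, 0.0015, 0, 0, 0],
    [0, 0, 0.001, 0, 0, 0],
  ],
)

```text
time: 6.4
ee_pos: [493.9, 347.8, 219.5]
tcp_rot: [-2.036, 2.392, -0.0]
ft_force: [-0.5, -2.3, 5.0]
width: 0.3
```

send_rows(
  motion=[
    [0, 0, 0.001, 0, 0, 0],
    [0, 0, 0.001, 0, 0, 0],
    [0, 0, 0.001, 0, 0, 0],
    [0, 0, 0, 0, 0, 0],
  ],
)

```text
time: 6.73
ee_pos: [493.8, 347.8, 216.3]
tcp_rot: [-2.036, 2.392, -0.0]
ft_force: [0.4, -1.2, 1.7]
width: 0.3
```

```bash
python3 -c "
from h import *
im=manip.capture('side')
cx,cy=280,220
cv2.imwrite('pics/c3.png',cv2.resize(im[cy-60:cy+60,cx-65:cx+65],None,fx=5,fy=5,interpolation=cv2.INTER_CUBIC))
print(manip.tip_of('side','screw_end'),proj('side',(484.5,277.3,149.1-20)))"
```

```text
[{'position': [209.3, 287.1], 'score': 0.7}] [286.10394791 205.12457411]
```

View pics/c3.png

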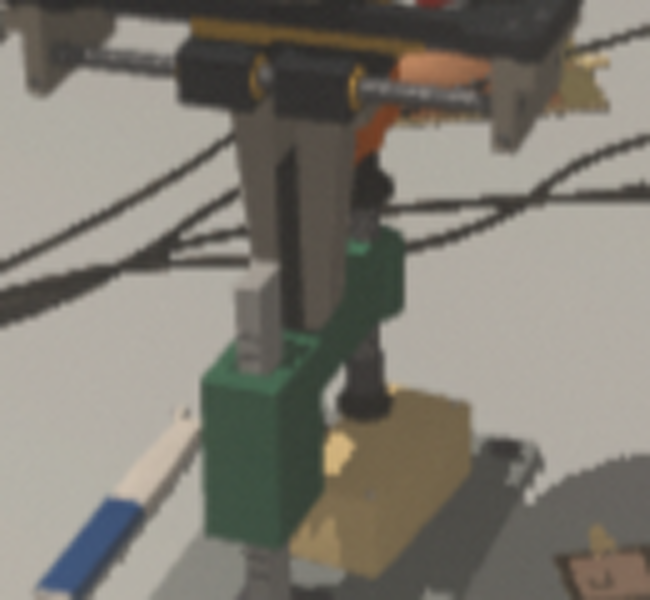

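The pad is about 5–9 mm above the module: its lower edge is at about (365,418) in the crop, and touch should be at about row 437. I'll continue slowly.

send_rows(
  motion=[
    [0, 0, 0.001, 0, 0, 0],
    [0, 0, 0.001, 0, 0, 0],
    [0, 0, 0.001, 0, 0, 0],
  ],
)

```text
time: 7.08
ee_pos: [493.9, 347.8, 213.8]
tcp_rot: [-2.036, 2.392, -0.0]
ft_force: [-0.3, -0.3, 5.1]
width: 0.2
```

send_rows(
  motion=[
    [0, 0, 0.001, 0, 0, 0],
    [0, 0, 0.001, 0, 0, 0],
    [0, 0, 0.001, 0, 0, 0],
  ],
)

```text
time: 7.33
ee_pos: [493.8, 348.1, 210.5]
tcp_rot: [-2.036, 2.392, 0.001]
ft_force: [1.4, 1.6, 1.2]
width: 0.3
```

send_rows(
  motion=[
    [0, 0, 0.001, 0, 0, 0],
    [0, 0, 0.001, 0, 0, 0],
    [0, 0, 0.001, 0, 0, 0],
  ],
)

```text
time: 7.58
ee_pos: [493.5, 348.3, 207.5]
tcp_rot: [-2.037, 2.392, 0.001]
ft_force: [1.2, 2.3, 1.1]
width: 0.4
```

The force fell to about 1 N near z=211, so the pad has touched and the arm is tipping. I'll take finer steps now.

send_rows(
  motion=[
    [0, 0, 0.0005, 0, 0, 0],
    [0, 0, 0.0005, 0, 0, 0],
  ],
)

```text
time: 7.75
ee_pos: [493.5, 348.1, 206.5]
tcp_rot: [2.036, -2.392, -0.001]
ft_force: [-0.1, 1.4, 2.4]
width: 0.6
```

send_rows(
  motion=[
    [0, 0, 0.0005, 0, 0, 0],
    [0, 0, 0.0005, 0, 0, 0],
  ],
)

```text
time: 7.92
ee_pos: [493.6, 348.3, 205.8]
tcp_rot: [-2.036, 2.392, 0.001]
ft_force: [-0.9, 2.1, 2.2]
width: 0.6
```

send_rows(
  motion=[
    [0, 0, 0.0005, 0, 0, 0],
    [0, 0, 0.0005, 0, 0, 0],
  ],
)

```text
time: 8.08
ee_pos: [493.7, 348.3, 205.0]
tcp_rot: [-2.036, 2.392, 0.001]
ft_force: [-1.0, 1.8, 4.8]
width: 0.5
```

send_rows(
  motion=[
    [0, 0, 0.0005, 0, 0, 0],
    [0, 0, 0.0005, 0, 0, 0],
  ],
)

```text
time: 8.25
ee_pos: [493.7, 348.4, 204.2]
tcp_rot: [-2.036, 2.392, 0.001]
ft_force: [-1.7, 2.3, 7.0]
width: 0.4
```

send_rows(
  motion=[
    [0, 0, 0.0005, 0, 0, 0],
    [0, 0, 0, 0, 0, 0],
  ],
)

```text
time: 8.42
ee_pos: [493.7, 348.4, 203.9]
tcp_rot: [-2.036, 2.392, 0.001]
ft_force: [-2.2, 1.2, 6.7]
width: 0.5
```

```bash
python3 -c "
from h import *
im=manip.capture('side')
cx,cy=280,225
cv2.imwrite('pics/c4.png',cv2.resize(im[cy-60:cy+60,cx-65:cx+65],None,fx=5,fy=5,interpolation=cv2.INTER_CUBIC))
print(manip.tip_of('side','screw_end'),manip.tip_of('side','clamp_arm'))
print(manip.get_state()['ft_force'])"
```

```text
[{'position': [207.3, 286.9], 'score': 0.72}, {'position': [308.5, 321.3], 'score': 0.19}] [{'position': [251.7, 268.6], 'score': 0.95}, {'position': [260.2, 286.5], 'score': 0.71}]
[-1.60342948  2.02971749  6.21892604]
```

View pics/c4.png

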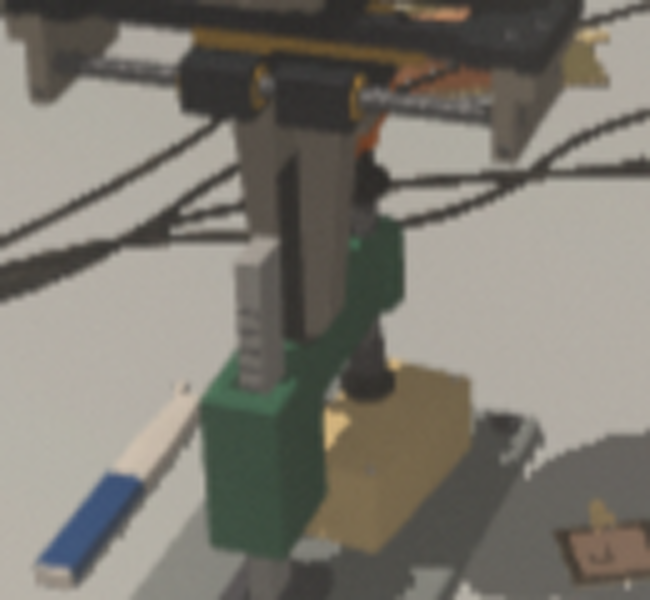

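send_rows(
  motion=[
    [0, 0, 0.0005, 0, 0, 0],
    [0, 0, 0, 0, 0, 0],
  ],
)

```text
time: 8.73
ee_pos: [493.7, 348.4, 203.6]
tcp_rot: [-2.036, 2.391, 0.001]
ft_force: [-1.8, 1.8, 7.9]
width: 0.4
```

The arm has bitten: about 8 N, and the picture shows its end tipped up while the pad has hardly moved. I'll back off straight up and measure the handle again.

send_rows(
  motion=[
    [0, 0, -0.003, 0, 0, 0],
    [0, 0, -0.005, 0, 0, 0],
    [0, 0, -0.01, 0, 0, 0],
    [0, 0, -0.02, 0, 0, 0],
    [0, 0, -0.025, 0, 0, 0],
    [0, 0, -0.03, 0, 0, 0],
    [0, 0, -0.03, 0, 0, 0],
    [-0.03, 0, 0, 0, 0, 0],
    [-0.03, 0, 0, 0, 0, 0],
    [-0.03, 0, 0, 0, 0, 0],
    [-0.03, 0, 0, 0, 0, 0],
    [-0.03, 0, 0, 0, 0, 0],
    [0, 0, 0, 0, 0, 0],
  ],
  hand=0.04,
)

```text
time: 9.82
ee_pos: [516.0, 501.0, 325.0]
tcp_rot: [-2.042, 2.387, 0.005]
ft_force: [-0.6, -0.7, -0.9]
width: 40.2
```

```bash
python3 - <<'E'
from h import *
obs={};ims={}
for n in('side','top'):
    ims[n]=manip.capture(n)
    for k in['clamp_arm','push_spot','screw_end','handle_grip']:
        d=manip.tip_of(n,k)
        if d: obs[n,k]=d[0]['position']; print(n,k,d[0]['score'],len(d))
for t in(-3,0,3):
    p,e=fit(obs,t,[501,382,95,-1.73,87]);print(t,p.round(2),np.degrees(p[3]),np.abs(e).sum())
p,e=fit(obs,-3,[501,382,95,-1.73,87]);print(e.round(1))
P=arm_pts(p,-3);print({k:v.round(1) for k,v in P.items()})
out=[]
for n,(cx,cy) in(('side',(280,220)),('top',(285,190))):
    im=cv2.resize(ims[n][cy-75:cy+75,cx-65:cx+65],None,fx=3,fy=3,interpolation=cv2.INTER_CUBIC)
    for v in P.values():
        q=((proj(n,v)-[cx-65,cy-75]+.5)*3).astype(int);cv2.drawMarker(im,tuple(int(i) for i in q),(255,0,255),0,8,1)
    out.append(im)
cv2.imwrite('pics/c5.png',np.hstack(out))
E
```

```text
side clamp_arm 0.96 1
side push_spot 0.64 1
side screw_end 0.66 2
side handle_grip 0.57 2
-3 [496.43 406.24 100.21  -1.75  77.37] -100.21481633548953 4.665414217629461
0 [489.06 440.85 122.16  -1.72  74.96] -98.75608060403114 5.91967583996103
3 [481.13 477.96 145.82  -1.7   72.51] -97.37526355385212 7.151852137465454
[[ 0.2  0.5]
 [-0.3 -1.6]
 [-0.6  0.8]
 [ 0.6 -0. ]]
{'clamp_arm': array([496.4, 406.2, 100.2]), 'push_spot': array([490.5, 373.5, 134. ]), 'screw_end': array([478.1, 304.7, 137.7]), 'handle_grip': array([478.6, 307. , 183. ])}
```

View pics/c5.png

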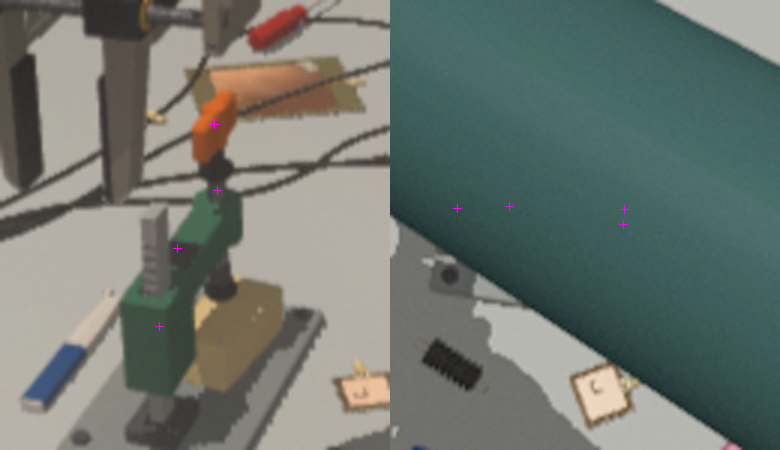

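```bash
python3 - <<'E'
from h import *
p=[501.12,382.55,81.8,np.radians(-98.95),87.5]
P=arm_pts(p,-3)
for k,v in P.items(): print(k,v.round(1),proj('side',v).round(1),[np.round(x['position'][::-1],1) for x in manip.tip_of('side',k)])
t=manip.trace('side','handle_grip')
for x in t[:2]:
    m=x['mask'];r,c=np.nonzero(m);print(x['score'],x['bbox'],c.mean(),r.mean())
H=P['handle_grip'];a=p[3]
for L in(-28,28):
  for h in(-13,13): print(proj('side',H+np.array([np.cos(a)*L,np.sin(a)*L,h])).round(1))
E
```

```text
clamp_arm [501.1 382.6  81.8] [267.8 255.1] [array([267.3, 253. ])]
push_spot [495.9 349.7 115.6] [273.5 229.6] [array([274.1, 228.9])]
screw_end [485.1 280.6 119.3] [285.6 210.5] [array([287.6, 207.1]), array([268.6, 292.5])]
handle_grip [485.5 283.5 174.7] [284.6 184.6] [array([285.5, 186.1]), array([284.4, 209.1])]
0.84 [278.2, 172.2, 15.8, 32.6] 286.35 190.21666666666667
0.69 [278.6, 239.5, 29.6, 35.1] 292.58195679796694 256.135959339263
[279.9 197.4]
[279.5 184.3]
[289.3 184.9]
[289.1 172.3]
```

send_rows(
  motion=[
    [0.03, 0, 0, 0, 0, 0],
    [0.03, 0, 0, 0, 0, 0],
    [0.03, 0, 0, 0, 0, 0],
    [0.03, 0, 0, 0, 0, 0],
    [0.03, 0, 0, 0, 0, 0],
    [0.03, 0, 0, 0, 0, 0],
    [0.02, 0, 0, 0, 0, 0],
    [0.0157, 0, 0, 0, 0, 0],
    [0, 0, 0.015, 0, 0, 0],
    [0, 0, 0.015, 0, 0, 0],
    [0, 0, 0.002, 0, 0, 0],
    [0, 0, 0, 0, 0, 0],
    [0, 0, 0, 0, 0, 0],
    [0, 0, 0, 0, 0, 0],
  ],
)

```text
time: 11.73
ee_pos: [483.6, 283.7, 294.5]
tcp_rot: [-2.036, 2.391, -0.0]
ft_force: [0.7, -0.1, 0.1]
width: 40.2
```

```bash
python3 - <<'E'
from h import *
s=manip.get_state();print(s['ee_pos'],cv2.Rodrigues(np.array(s['tcp_rot'],float))[0].round(4),s['joint_positions'][6],s['width'])
R=cv2.Rodrigues(np.array(s['tcp_rot'],float))[0];T=np.array(s['ee_pos'])
im=manip.capture('side')
cx,cy=285,170
hsv=cv2.cvtColor(im,cv2.COLOR_BGR2HSV);m=cv2.inRange(hsv,(3,170,100),(14,255,255));m[:,:270]=0;m[:,310:]=0;m[:160]=0;m[215:]=0
r,c=np.nonzero(m);print(len(c),c.mean(),r.mean(),c.min(),c.max(),r.min(),r.max())
o=cv2.resize(im[cy-55:cy+55,cx-60:cx+60],None,fx=5,fy=5,interpolation=cv2.INTER_CUBIC)
for y in(-20,20):   # inner pad faces at the tips, ends of 20 mm width
  for x in(-10,10):
    q=(proj('side',T+R@np.array([x,y,88.]))-[cx-60,cy-55]+.5)*5
    cv2.drawMarker(o,tuple(int(i) for i in q),(255,0,255),0,10,1)
cv2.imwrite('pics/c6.png',o)
E
```

```text
[483.58745064 283.68566794 294.49466167] [[-1.592e-01 -9.873e-01  1.100e-03]
 [-9.873e-01  1.592e-01  9.000e-04]
 [-1.100e-03 -1.000e-03 -1.000e+00]] 2.2954839262915745 40.18692586777552
41 282.8780487804878 185.6341463414634 280 286 182 190
```

View pics/c6.png

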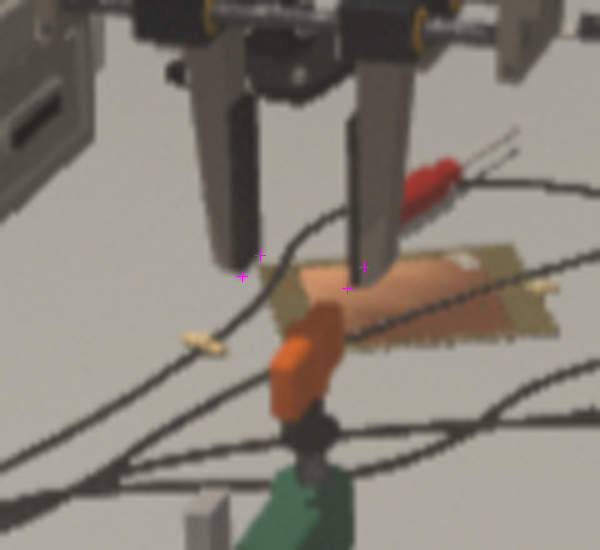

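The open fingers straddle the orange handle: finger centre at column 303 of the crop, handle centre about 307, so roughly 1 mm off. I'll go down and pinch.

send_rows(
  motion=[
    [0, 0.001, 0.01, 0, 0, 0],
    [0, 0, 0.01, 0, 0, 0],
    [0, 0, 0.01, 0, 0, 0],
    [0, 0, 0.01, 0, 0, 0],
    [0, 0, 0.006, 0, 0, 0],
    [0, 0, 0.0055, 0, 0, 0],
    [0, 0, 0, 0, 0, 0],
    [0, 0, 0, 0, 0, 0],
    [0, 0, 0, 0, 0, 0],
  ],
)

```text
time: 12.53
ee_pos: [482.5, 283.3, 242.5]
tcp_rot: [-2.036, 2.392, -0.0]
ft_force: [0.4, 0.4, -0.5]
width: 40.1
```

send_rows(
  motion=[
    [0, 0, 0, 0, 0, 0],
    [0, 0, 0, 0, 0, 0],
    [0, 0, 0, 0, 0, 0],
    [0, 0, 0, 0, 0, 0],
    [0, 0, 0, 0, 0, 0],
    [0, 0, 0, 0, 0, 0],
  ],
  hand=0.018,
  grip_force=10,
)

```text
time: 13.03
ee_pos: [482.3, 283.1, 242.3]
tcp_rot: [-2.036, 2.392, -0.0]
ft_force: [0.5, -0.8, 0.7]
width: 18.1
```

send_rows(
  motion=[
    [0, 0, 0, 0, 0, 0],
    [0, 0, 0, 0, 0, 0],
    [0, 0, 0, 0, 0, 0],
  ],
  hand=0.014,
)

```text
time: 13.28
ee_pos: [482.9, 283.0, 242.3]
tcp_rot: [-2.035, 2.392, -0.001]
ft_force: [3.1, -0.9, -0.3]
width: 14.3
```

send_rows(
  motion=[
    [0, 0, 0, 0, 0, 0],
    [0, 0, 0, 0, 0, 0],
    [0, 0, 0, 0, 0, 0],
    [0, 0, 0, 0, 0, 0],
  ],
  hand=0.008,
)

```text
time: 13.62
ee_pos: [483.2, 282.9, 242.4]
tcp_rot: [-2.034, 2.392, -0.001]
ft_force: [5.4, -1.3, -2.1]
width: 11.9
```

send_rows(
  motion=[
    [0, -0.0008, 0, 0, 0, 0],
    [0, 0, 0, 0, 0, 0],
    [0, 0, 0, 0, 0, 0],
  ],
  grip_force=20,
)

```text
time: 13.87
ee_pos: [483.5, 282.9, 242.4]
tcp_rot: [-2.035, 2.392, -0.001]
ft_force: [4.4, 0.0, -0.4]
width: 11.6
```

send_rows(
  motion=[
    [0, -0.0012, 0, 0, 0, 0],
    [0, 0, 0, 0, 0, 0],
    [0, 0, 0, 0, 0, 0],
  ],
)

```text
time: 14.12
ee_pos: [483.9, 282.9, 242.2]
tcp_rot: [2.036, -2.392, -0.001]
ft_force: [1.0, 0.2, 2.0]
width: 12.0
```

send_rows(
  motion=[
    [0, 0, 0.00017, 0, 0, 5],
    [0, 0, 0.00017, 0, 0, 5],
    [0, 0, 0.00017, 0, 0, 5],
    [0, 0, 0.00017, 0, 0, 5],
    [0, 0, 0.00017, 0, 0, 5],
    [0, 0, 0.00017, 0, 0, 5],
  ],
)

```text
time: 14.62
ee_pos: [484.7, 282.6, 241.5]
tcp_rot: [-1.343, 2.838, -0.002]
ft_force: [2.7, -1.7, 2.3]
width: 11.5
```

```bash
python3 -c "
from h import *
s=manip.get_state();print(s['ft_force'],s['wrist_torque'],s['width'],s['joint_positions'])
im=manip.capture('side');cx,cy=285,190
cv2.imwrite('pics/c7.png',cv2.resize(im[cy-60:cy+60,cx-65:cx+65],None,fx=5,fy=5,interpolation=cv2.INTER_CUBIC))"
```

```text
[ 2.72919221 -1.66189168  2.34826295] [-0.44871268 -1.08087554  0.11342213] 11.546899609780755 [-0.46779344  0.39898542 -0.14985393  1.87117524  0.07733269  0.87577821
  1.79922398]
```

View pics/c7.png

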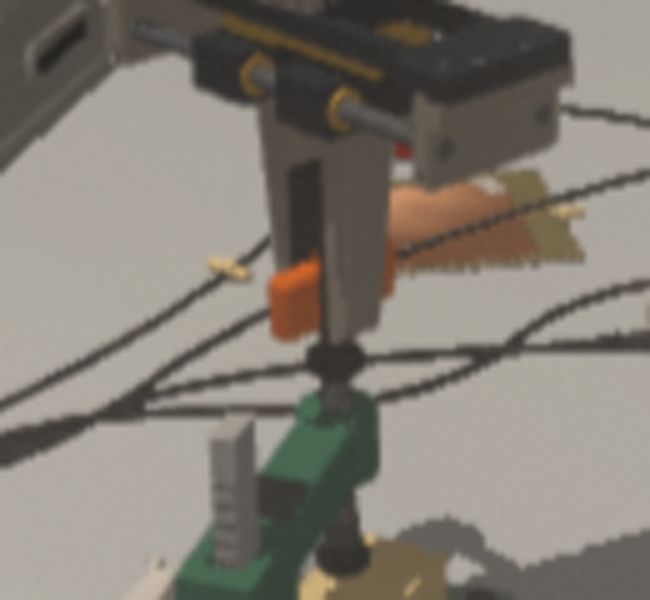

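The handle turns with the fingers and they stay clear of the hub; the forces are small. Continuing the turn.

send_rows(
  motion=[
    [0, -0.0005, 0.00017, 0, 0, 5],
    [0, 0, 0.00017, 0, 0, 5],
    [0, 0, 0.00017, 0, 0, 5],
    [0, 0, 0.00017, 0, 0, 5],
    [0, 0, 0.00017, 0, 0, 5],
    [0, 0, 0.00017, 0, 0, 5],
  ],
)

```text
time: 15.17
ee_pos: [485.2, 282.0, 240.6]
tcp_rot: [-0.565, 3.089, -0.002]
ft_force: [4.1, -2.5, 3.3]
width: 12.0
```

send_rows(
  motion=[
    [0, 0, 0.00017, 0, 0, 5],
    [0, 0, 0.00017, 0, 0, 5],
    [0, 0, 0.00017, 0, 0, 5],
    [0, 0, 0.00017, 0, 0, 5],
    [0, 0, 0.00017, 0, 0, 5],
    [0, 0, 0.00017, 0, 0, 5],
  ],
)

```text
time: 15.67
ee_pos: [485.1, 281.4, 239.7]
tcp_rot: [0.254, 3.13, -0.003]
ft_force: [2.7, -3.6, 5.5]
width: 12.1
```

send_rows(
  motion=[
    [-0.0005, -0.0007, 0, 0, 0, 5],
    [0, 0, 0, 0, 0, 5],
    [0, 0, 0, 0, 0, 5],
    [0, 0, 0.00017, 0, 0, 5],
    [0, 0, 0.00017, 0, 0, 5],
    [0, 0, 0.00017, 0, 0, 5],
  ],
)

```text
time: 16.17
ee_pos: [484.8, 280.8, 238.9]
tcp_rot: [-1.056, -2.959, 0.004]
ft_force: [0.5, -4.0, 4.9]
width: 12.2
```

send_rows(
  motion=[
    [0, 0, 0.00017, 0, 0, 5],
    [0, 0, 0.00017, 0, 0, 5],
    [0, 0, 0.00017, 0, 0, 5],
  ],
)

```text
time: 16.42
ee_pos: [484.5, 280.6, 238.4]
tcp_rot: [-1.433, -2.795, 0.004]
ft_force: [-0.5, -4.0, 7.6]
width: 12.2
```

send_rows(
  motion=[
    [-0.0006, -0.0005, -0.0006, 0, 0, 5],
    [0, 0, 0, 0, 0, 5],
    [0, 0, 0, 0, 0, 5],
    [0, 0, 0, 0, 0, 5],
  ],
)

```text
time: 16.75
ee_pos: [484.0, 280.5, 238.3]
tcp_rot: [-1.896, -2.504, 0.004]
ft_force: [1.3, -1.6, 2.3]
width: 12.1
```

send_rows(
  motion=[
    [0, 0, 0, 0, 0, 5],
    [0, 0, 0, 0, 0, 5],
    [0, 0, 0, 0, 0, 5],
    [0, 0, 0, 0, 0, 5],
    [0, 0, 0, 0, 0, 5],
    [0, 0, 0, 0, 0, 0],
    [0, 0, 0, 0, 0, 0],
  ],
)

```text
time: 17.33
ee_pos: [484.0, 280.6, 238.0]
tcp_rot: [-2.388, -2.041, 0.005]
ft_force: [0.3, -1.7, -1.4]
width: 11.9
```

```bash
python3 -c "
from h import *
s=manip.get_state();print(s['ft_force'],s['wrist_torque'],s['width'],s['joint_positions'])
im=manip.capture('side');cx,cy=285,210
cv2.imwrite('pics/c8.png',cv2.resize(im[cy-60:cy+60,cx-65:cx+65],None,fx=5,fy=5,interpolation=cv2.INTER_CUBIC))"
```

```text
[ 0.25478775 -1.68315102 -1.44981659] [-0.77125581 -0.01799916 -0.02966053] 11.858668814223696 [-0.91474311  0.40824845  0.41398941  1.90568473 -0.20985701  0.87272294
 -0.55151204]
```

View pics/c8.png

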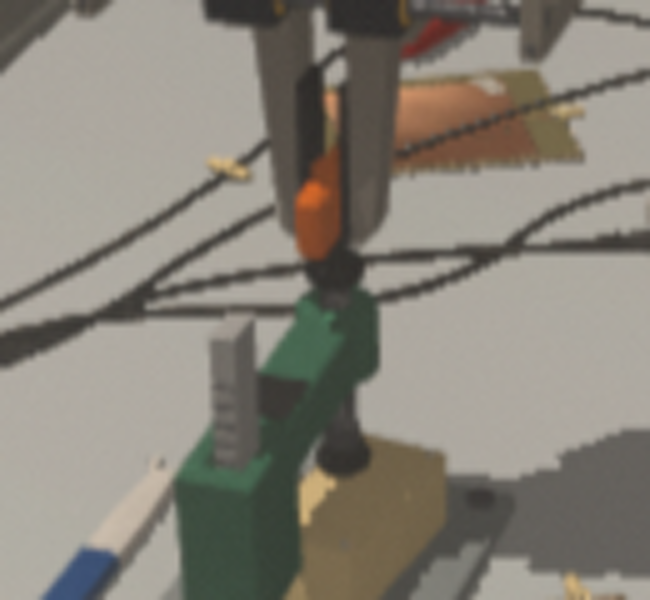

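The handle lies along the arm again after 180° and the module is in place. Now I'll let go and retreat.

send_rows(
  motion=[
    [0, 0, 0, 0, 0, 0],
    [0, 0, 0, 0, 0, 0],
    [0, 0, 0, 0, 0, 0],
    [0, 0, 0, 0, 0, 0],
    [0, 0, 0, 0, 0, 0],
  ],
  hand=0.036,
)

```text
time: 17.8
ee_pos: [485.0, 281.2, 238.9]
tcp_rot: [-2.392, -2.037, -0.001]
ft_force: [-1.2, -0.0, -0.2]
width: 35.9
```

send_rows(
  motion=[
    [0, 0, -0.005, 0, 0, 0],
    [0, 0, -0.01, 0, 0, 0],
    [0, 0, -0.02, 0, 0, 0],
    [0, 0, -0.025, 0, 0, 0],
    [0, 0, -0.03, 0, 0, 0],
    [0.02, 0.02, -0.01, 0, 0, 0],
    [0.03, 0.03, 0, 0, 0, 0],
    [0.03, 0.03, 0, 0, 0, 0],
    [0.03, 0.03, 0, 0, 0, 0],
    [0.03, 0.03, 0, 0, 0, 0],
    [0.03, 0.02, 0, 0, 0, 0],
    [0.03, -0.03, 0, 0, 0, 0],
    [0.03, -0.03, 0, 0, 0, 0],
    [0.03, -0.03, 0, 0, 0, 0],
    [0.03, -0.03, 0, 0, 0, 0],
    [0.03, -0.03, 0, 0, 0, 0],
    [0.03, -0.03, 0, 0, 0, 0],
    [0, 0, 0, 0, 0, 0],
    [0, 0, 0, 0, 0, 0],
  ],
)

```text
time: 19.38
ee_pos: [517.6, 627.9, 339.0]
tcp_rot: [-2.384, -2.044, 0.0]
ft_force: [-0.4, -0.7, 0.3]
width: 35.7
```

```bash
python3 - <<'E'
from h import *
s=manip.get_state();print(s['time'],s['ee_pos'],s['ft_force'])
o=[]
for n,(cx,cy) in(('side',(280,220)),('top',(285,190))):
    im=manip.capture(n)
    o.append(cv2.resize(im[cy-75:cy+75,cx-65:cx+65],None,fx=3,fy=3,interpolation=cv2.INTER_CUBIC))
cv2.imwrite('pics/c9.png',np.hstack(o))
E
```

```text
19.3833 [517.56492784 627.92531786 338.96223219] [-0.41806201 -0.74377632  0.29558891]
```

View pics/c9.png

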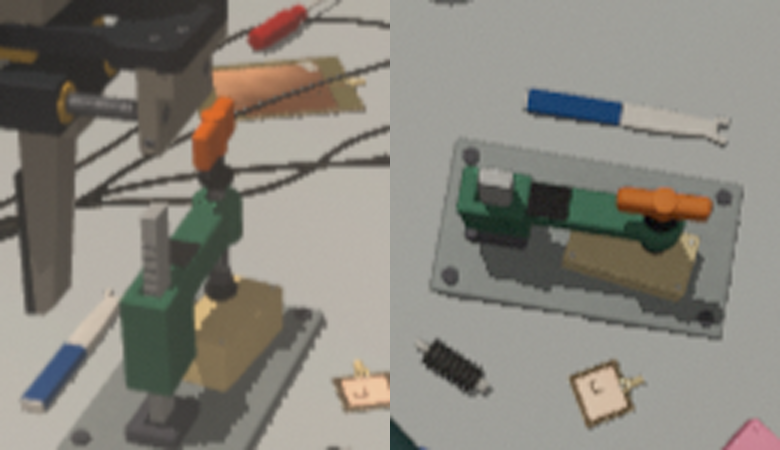

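```bash
python3 -c "
from h import *
print(manip.finish_job())"
```

```text
the job is handed in; nothing more can be done
None
```

The module is clamped and the job is handed in at about 19.5 s of the 72 s; `finish_job` gives no verdict.

**What I did**
- **Pressing:** I pressed the arm down at the thumb rest. The push force dropped to about 1 N while the arm tipped. It then climbed with a stiff feel, and I stopped at 7.9 N and took the hand off.
- **Turning:** I pinched the orange handle across its thin side, turned it 180° clockwise and let go. Forces on the handle reached about 8 N during the turn.

**Last checks**
- **Clamp:** the final side and top pictures show the arm tipped up with the pad on the module.
- **Module and surroundings:** the module, wrench, attenuator and antenna board look unmoved, and the gripper is well clear of everything.
- **Small disagreement:** in the top picture the handle lies about 5° off its starting line, although the tool measured 180.2°. The real turn is therefore roughly 175–185°.
- **Not measured:** I judged the clamping force from the half turn, not from a direct reading.

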